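# Close the specimen box and push its tray home

## Robot

A 6-joint arm with a two-finger parallel gripper is mounted at the origin on a cart in front of the work surface, level with it; the furniture and walls round the work are solid. World frame = base frame: x ahead of the robot, y to its left, z up, the work surface at z = 0. Lengths are in m, angles in rad, forces in N, time in s.
With the tool pointing down it reaches from about 0.35 to 0.775 m from the base axis. Payload 5.5 kg.
Tool frame: the origin (TCP) lies at the very end of the fingers, on their centre line; the grasp point (between the pads) lies 19 mm behind it; z points along the fingers, y is the line along which they close (so a half turn about z gives the same grasp; the last joint's range is limited). The gripper opens to 85 mm and grips with 20 to 120 N. Pads are 22 mm wide; open, the fingers measure 114 mm over their backs; the gripper's body (76 mm by 85 mm) begins 54 mm behind the grasp point. The pads swing forward as they close: fully open they stand 13 mm farther back than shut.
Start: joints at [1.029, 0.313, 0.046, 1.304, 0, 1.431], TCP at [0.225, 0.529, 0.198] pointing down, gripper open.
Joint ranges: [-2.76, 2.76], [-0.86, 1.69], [-1.03, 1.26], [-2.2, 2.34], [-1.47, 1.5], [-3.14, 3.14]. Speed limits (rad/s): [2.57, 2.57, 3.14, 3.14, 3.14, 3.14].

## Interface

Orientations are given as a unit quaternion [w, x, y, z].
In Python, from workcell import env, imaging, ticket gives the robot as it stands. The module is installed in compiled form; this text tells all that it offers.
- The arm moves only by the tool apply_moves, never from a script. Its argument "rows" is a list of rows, each an object with "xyz": the shift along the tool's x, y, z in mm, a list of three; "turn": the turn, a rotation vector about the tool's x, y, z in rad, a list of three; "grip": the opening, from 0 (shut) to 1 (fully open). A call has 1 to 12 rows; each row is the pose to reach, as a shift and turn from the pose commanded when the call began, along the tool's axes at that moment; what a row does not reach only later rows make up. A row lasts 1/12 s, in which the tool goes at most 41.7 mm and 7.16 degrees, less where a joint would pass 70% of its speed; a pose out of reach is approached as far as the arm can. A call with a gripper value outside its range is refused whole. The fingers move at their own pace and stop on an object; "force" is the grip in N (left out, the last holds). Time passes only in rows, so rows that repeat a pose let the fingers close. It gives the time, the measured TCP pose, the force, the opening and the grip force at its end, in the units of the state.
- env.get_state(): the state, without advancing time (a new reading comes with each control period).
- imaging.read_camera(name): name is "scene" or "top" or "wrist"; returns a dict with "color" (420x560x3 uint8, blue, green, red), "z_map" (420x560 float32, m along the optical axis (not along the pixel's ray), 0 where there is no reading), "camera_matrix" (3x3 intrinsics, pixels), "view" (4x4, takes a point from world to camera coordinates). Camera axes: x right, y down, z forward; pixel columns grow to the right and rows downward; lengths in m; the calibration is good to about 2 mm. A picture is of the moment at which its call begins.
- ticket.hand_in(): hands the job in; it is judged then, once.
The state is a dict: "clock": time; "joint_pos": joint angles; "qvel": joint speeds; "tau": joint torques, N m; "tcp_pos": TCP position; "orientation": TCP orientation; "wrist_force": force on the tool from outside, world axes, zero at the start; "ft_torque": the same for the moment, N m; "finger_gap": finger opening in m; "grip_force": force on a finger pad.
Only numpy, scipy, OpenCV 4.12 (cv2) and the standard library are available. Lean on these libraries where they do the work, as an engineer would, in place of code of your own. Each camera call takes 0.05 s, during which the arm holds its last target. There are 200 camera calls.

## Task

The specimen box on the pulled-out tray has been left open. Using only the fingertips, first push its lid over and down until it is shut, and only then push the tray by its blue front all the way into the cabinet, without slamming it. Do not pick anything up, and leave the vials and the marker pen where they are.

Things in the scene. Friction and masses are not known exactly. Their poses are not given: they have to be found in the camera images.
- cabinet: Low grey sheet-steel cabinet fixed to the desk, 215 deep x 210 wide x 72 high mm, open at the front. Origin: on the desk under the middle of its front edge. Its x axis points level into the cabinet (the way the tray is pushed shut), y to its left, z up. The arm may pass above it, above 72 mm.
- tray (a joint): How far the sliding tray is pulled out of the cabinet, m: 0 fully home (front plate against the cabinet), about 0.15 fully out. It slides level along the cabinet's x axis, with about 4 N of friction, and stays where it is left.
- tray_front (a point): Centre of the outer face of the tray's blue front plate (6 thick x 206 wide x 24 high mm, from 5 to 29 mm above the desk; this point is 17 mm above the desk). Push here along the cabinet's +x. It moves with the tray. The tray's floor is 10 mm above the desk.
- box: Beige specimen box with a hinged lid, 116 x 160 x 42 mm when shut, 0.5 kg, standing loose in the tray. Origin: centre of its underside. It stands turned round: its own x axis points roughly out of the cabinet towards the robot, to its hinge side; z up. It has about 5 to 20 mm of play in the tray.
- box_lid (a joint): Opening angle of the box's lid, rad: 0 shut, pi/2 lid upright, 2.0 fully open, leaning back towards the robot out of the cabinet. The hinge is stiff (about 0.09 N m of friction): the lid stays at any angle and must be pushed all the way down.
- lid_hinge (a point): Middle of the lid's hinge line, on the box edge nearest the robot, 26 mm above the box's underside; the line runs along the box's y, 160 mm long. The lid's free edge is 110 mm from the hinge; its outer face lies 16 mm off the plane through the hinge. Shut: lid top 16 mm above the hinge, free edge towards the cabinet. Upright: outer face looks towards the robot.
- vial_black: Glass sample vial with a black cap, 19 dia. x 52 mm, standing on the desk left of the tray. Origin: centre of its underside. Leave alone.
- vial_white: Glass sample vial with a white cap, 19 dia. x 52 mm, standing on the desk left of the tray. Origin: centre of its underside. Leave alone.
- marker: White and red marker pen, 14 x 125 x 16 mm, lying on the desk right of the tray. Origin: centre of its underside; its long axis is its y, lying roughly along the tray. Leave alone.
Things that resemble listed ones, but are neither listed nor needed, are in the scene too. There is more than one size of the box; the job needs the largest.

How it is judged:
On the way, in this order (a step that is already met when the one before it is completed fails the run):
1. the lid is shut while the tray is still pulled out (value of joint box_lid below 0.06 rad and value of joint tray above 0.09 m), for 0.2 s.
2. the tray is pushed home with the lid still shut (value of joint box_lid below 0.06 rad and value of joint tray below 0.006 m), for 0.2 s.
At the end, for the whole second after the job is handed in: The lid is shut (under 0.06 rad), the tray is home (within 6 mm), the box stands flat and still on the tray, and the vials and marker are within 15 mm of where they were, the vials upright (all of step 2 and z of box in the frame of cabinet below 0.016 m and angle between box's own z axis and vertical below 0.1 rad and linear speed of box below 0.02 m/s and distance of each of vial_black, vial_white, marker from where it was at the start of the episode below 0.015 m and angle between each of vial_black, vial_white's own z axis and vertical below 0.2 rad); the robot touches nothing.
It fails at once if the tray is pushed in more than 85 mm deep while the lid is still open (value of joint tray below 0.06 m and value of joint box_lid above 0.25 rad).
It fails at once if the tray is slammed (faster than 0.5 m/s) (velocity of joint tray below -0.5 m/s).
It fails at once if the box is lifted or tipped (z of box in the frame of cabinet above 0.025 m or angle between box's own z axis and vertical above 0.2 rad).
It fails at once if a vial or the marker is moved or knocked over (distance of any of vial_black, vial_white, marker from where it was at the start of the episode above 0.02 m or angle between any of vial_black, vial_white's own z axis and vertical above 0.4 rad).
It also fails if it takes over 54 s, if anything falls off the work surface, if the arm or the gripper's body presses on something with over 40 N, if the wrist force passes 120 N, or if a joint passes its speed limit or range.

## Working session

There is one attempt and no reset: what is moved stays moved. The work goes in short steps, Python scripts to look and compute and a tool call to move; the robot and the scene stay as the last step left them, time stands still between calls to the robot, and variables do not carry over. Pictures are saved under pics/ and viewed, at most 10 in all, crops included, and the job is handed in when it is done.

Besides the shell and the picture viewer there is one more tool, called after ">>>" in YAML: its name, and indented under it one key for each argument. apply_moves: Moves the arm, as the interface text tells. Its arguments: {"type":"object","properties":{"rows":{"type":"array"},"force":{"type":"number"}},"required":["rows"]}

```bash
mkdir -p pics; cat > h.py <<'E'
import numpy as np, cv2
from workcell import env, imaging, ticket
def pts(c):
    z=c["z_map"]; K=c["camera_matrix"]; v,u=np.mgrid[:z.shape[0],:z.shape[1]]
    p=np.stack([(u-K[0,2])/K[0,0]*z,(v-K[1,2])/K[1,1]*z,z],-1)
    T=np.linalg.inv(c["view"]); w=p@T[:3,:3].T+T[:3,3]; w[z==0]=np.nan
    return w
E
python3 - <<'E'
from h import *
for n in("scene","top"):
    c=imaging.read_camera(n); np.savez(n+".npz",**c); cv2.imwrite(f"pics/{n}0.png",c["color"])
    print(n,np.linalg.inv(c["view"])[:3,3].round(3))
s=env.get_state();print(s["clock"],s["tcp_pos"],s["orientation"],s["finger_gap"])
E
```

```text
scene [0.29  0.637 0.6  ]
top [0.455 0.102 0.886]
0.1 [0.2246167  0.52875489 0.19710982] [-2.63110399e-04  1.99555689e-01  9.79886146e-01 -7.73112294e-04] 0.0854657076286202
```

View pics/scene0.png

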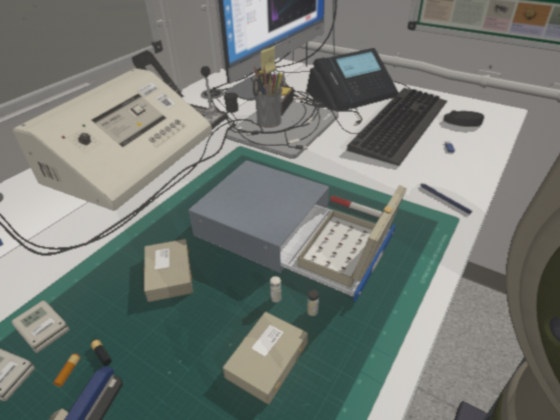

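View pics/top0.png

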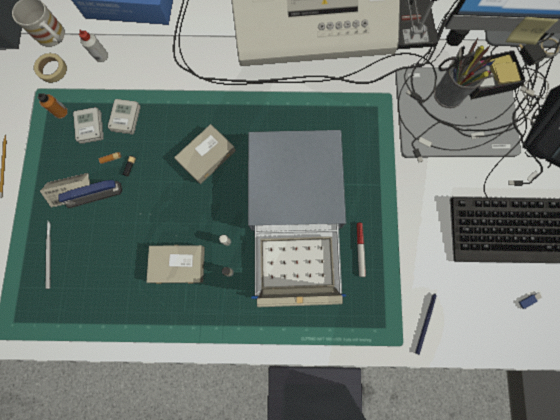

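The top view shows the grey cabinet at (296,177), with the pulled-out tray below it. The open box is in the tray at (298,265), its lid standing near row 298 and the blue front peeking out at (255,297) and (341,297). The vials are at (224,240) and (228,271), and the marker is at (361,250). There are three candidate boxes: (205,153) and (175,264), both shut and loose on the desk, and (298,265). Only the last is open, in the tray and the largest, so it is the one meant. Next I'll measure it and confirm in a crop.

```bash
python3 - <<'E'
from h import *
t=dict(np.load("top.npz")); s=dict(np.load("scene.npz"))
for n,c in(("top",t),("scene",s)):
    w=pts(c); hsv=cv2.cvtColor(c["color"],cv2.COLOR_BGR2HSV)
    reg=(w[...,0]>.1)&(w[...,0]<.75)&(w[...,1]>-.15)&(w[...,1]<.3)
    print(n)
    m=reg&(abs(w[...,2]-.072)<.006)&(hsv[...,1]<90)
    k,l,st,_=cv2.connectedComponentsWithStats(m.astype(np.uint8)); i=1+st[1:,4].argmax(); q=w[l==i]
    r=cv2.minAreaRect((q[:,:2]*1000).astype(np.float32)); print("cab",r,np.median(q[:,2]),cv2.boxPoints(r).round().tolist())
    m=reg&(hsv[...,0]>100)&(hsv[...,0]<125)&(hsv[...,1]>140)&(w[...,0]<.4)
    k,l,st,_=cv2.connectedComponentsWithStats(m.astype(np.uint8))
    for i in range(1,k):
        if st[i,4]>8:
            q=w[l==i]; print("blue",st[i],np.nanmin(q,0).round(3),np.nanmax(q,0).round(3))
    for z0 in np.arange(.04,.19,.02):
        m=reg&(w[...,2]>z0)&(w[...,2]<z0+.02)&(w[...,0]<.4)
        if m.sum()>5: q=w[m]; print("z",z0.round(2),m.sum(),np.percentile(q,3,0).round(3),np.percentile(q,97,0).round(3))
w=pts(t)
for u,v in((224,239),(228,271),(361,225),(361,275),(258,300),(340,300)): print(u,v,w[v,u].round(3))
cv2.imwrite("pics/crop1.png",np.hstack([cv2.resize(t["color"][210:320,210:390],None,fx=2.2,fy=2.2),cv2.resize(s["color"][180:290,240:420],None,fx=2.2,fy=2.2)]))
E
```

```text
top
cab ((674.1062622070312, 92.02444458007812), (159.14718627929688, 209.66427612304688), 2.196523904800415) 0.07124850789560444 [[591.0, 194.0], [599.0, -16.0], [758.0, -10.0], [750.0, 200.0]]
scene
cab ((672.5538330078125, 92.12127685546875), (161.48377990722656, 213.1193389892578), 2.1134896278381348) 0.07196817929464289 [[588.0, 196.0], [596.0, -17.0], [757.0, -11.0], [749.0, 202.0]]
224 239 [0.562 0.246 0.051]
228 271 [0.493 0.234 0.05 ]
361 225 [ 0.605 -0.061  0.01 ]
361 275 [nan nan nan]
258 300 [0.436 0.16  0.145]
340 300 [0.439 0.007 0.144]
```

View pics/crop1.png

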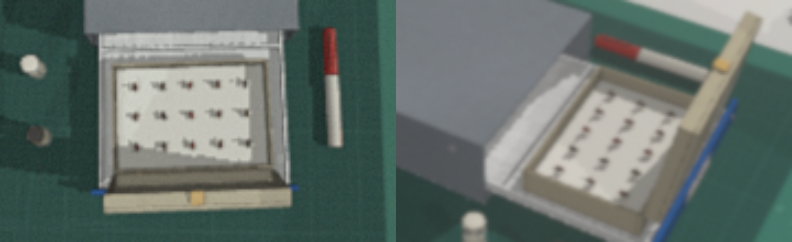

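The crop confirms it: an open box with a specimen lining sits in the tray, its lid standing about upright on the robot side, above the blue front. My x limit cut off the numbers, so I'm rerunning the measurement in the cabinet's frame.

```bash
cat >> h.py <<'E'
O=np.array([.592,.089,0]); A=np.radians(2.15)
R=np.array([[np.cos(A),-np.sin(A),0],[np.sin(A),np.cos(A),0],[0,0,1]])
def cab(w): return (w-O)@R     # world -> cabinet
E
python3 - <<'E'
from h import *
for n in("top","scene"):
    c=dict(np.load(n+".npz")); print(n)
    W=pts(c); w=cab(W); hsv=cv2.cvtColor(c["color"],cv2.COLOR_BGR2HSV)
    reg=(w[...,0]>-.3)&(w[...,0]<-.03)&(abs(w[...,1])<.13)
    m=(w[...,0]>-.1)&(w[...,0]<.3)&(abs(w[...,1])<.15)&(abs(w[...,2]-.072)<.005)
    print("cab",np.nanpercentile(w[m],1,0).round(3),np.nanpercentile(w[m],99,0).round(3))
    m=reg&(hsv[...,0]>100)&(hsv[...,0]<128)&(hsv[...,1]>150)
    if m.sum(): print("blue",m.sum(),np.percentile(w[m],[2,50,98],axis=0).round(3).tolist())
    for z0 in np.arange(.03,.19,.015):
        m=reg&(w[...,2]>z0)&(w[...,2]<z0+.015)
        if m.sum()>5: print("z",z0.round(3),m.sum(),np.percentile(w[m],[3,50,97],axis=0)[:,:2].round(3).tolist())
E
```

```text
top
cab [ 0.005 -0.102  0.068] [0.215 0.104 0.075]
blue 20 [[-0.152, -0.104, -0.002], [-0.149, 0.094, 0.028], [-0.147, 0.101, 0.031]]
z 0.03 723 [[-0.143, -0.077], [-0.133, 0.002], [-0.042, 0.079]]
z 0.045 98 [[-0.146, -0.076], [-0.144, -0.01], [-0.135, 0.076]]
z 0.06 104 [[-0.149, -0.076], [-0.147, 0.007], [-0.137, 0.077]]
z 0.075 14 [[-0.149, -0.078], [-0.141, -0.052], [-0.136, 0.079]]
z 0.09 12 [[-0.148, -0.078], [-0.142, 0.076], [-0.14, 0.079]]
z 0.105 6 [[-0.145, -0.077], [-0.144, -0.075], [-0.142, 0.079]]
z 0.12 6 [[-0.148, -0.077], [-0.146, 0.001], [-0.143, 0.078]]
z 0.135 732 [[-0.162, -0.075], [-0.155, -0.001], [-0.147, 0.075]]
scene
cab [ 0.001 -0.101  0.069] [0.212 0.105 0.074]
blue 67 [[-0.153, -0.068, 0.027], [-0.151, 0.065, 0.029], [-0.15, 0.099, 0.031]]
z 0.03 413 [[-0.15, -0.078], [-0.094, 0.078], [-0.036, 0.082]]
z 0.045 82 [[-0.152, -0.056], [-0.149, 0.079], [-0.137, 0.082]]
z 0.06 81 [[-0.154, -0.069], [-0.151, 0.08], [-0.139, 0.081]]
z 0.075 81 [[-0.157, -0.028], [-0.152, 0.079], [-0.142, 0.082]]
z 0.09 105 [[-0.16, -0.052], [-0.156, 0.079], [-0.144, 0.081]]
z 0.105 111 [[-0.162, -0.066], [-0.159, 0.079], [-0.147, 0.081]]
z 0.12 97 [[-0.164, -0.066], [-0.16, 0.079], [-0.149, 0.081]]
z 0.135 620 [[-0.165, -0.073], [-0.158, 0.014], [-0.15, 0.08]]
```

The lid is upright and leaning back about 0.1 to 0.15 rad: its top is at z≈0.146 and its outer face at the top at cabinet x≈-0.164. The hinge is at x≈-0.133, z≈0.036. The plate's outer face is at -0.153, so the tray is about 0.147 out. These agree with the given sizes. I'll move to behind the lid with the fingers shut and tool x along -cabinet x.

>>> apply_moves:
  rows:
    - {"xyz": [-30, -31, 0], "turn": [0, 0, -0.04], "grip": 0}
    - {"xyz": [-60, -62, 0], "turn": [0, 0, -0.08], "grip": 0}
    - {"xyz": [-90, -93, 0], "turn": [0, 0, -0.12], "grip": 0}
    - {"xyz": [-120, -124, 0], "turn": [0, 0, -0.16], "grip": 0}
    - {"xyz": [-150, -155, 0], "turn": [0, 0, -0.2], "grip": 0}
    - {"xyz": [-180, -186, 0], "turn": [0, 0, -0.24], "grip": 0}
    - {"xyz": [-210, -217, 0], "turn": [0, 0, -0.28], "grip": 0}
    - {"xyz": [-240, -248, 0], "turn": [0, 0, -0.32], "grip": 0}
    - {"xyz": [-270, -279, 0], "turn": [0, 0, -0.36], "grip": 0}
    - {"xyz": [-300, -310, 0], "turn": [0, 0, -0.4], "grip": 0}
    - {"xyz": [-333, -344, 0], "turn": [0, 0, -0.44], "grip": 0}
    - {"xyz": [-333, -344, 0], "turn": [0, 0, -0.44], "grip": 0}

```text
clock: 1.1
tcp_pos: [0.3978, 0.0788, 0.1978]
orientation: [0.0, -0.018, 1.0, -0.001]
wrist_force: [0.5, 0.2, -0.6]
finger_gap: -0.0
grip_force: 0.0
```

```bash
python3 - <<'E'
from h import *
from scipy.spatial.transform import Rotation as Ro
c=imaging.read_camera("scene"); cv2.imwrite("pics/s1.png",c["color"])
s=env.get_state();print(s["clock"],cab(np.array(s["tcp_pos"])),s["finger_gap"],s["wrist_force"],s["joint_pos"])
q=s["orientation"];print((R.T@Ro.from_quat([*q[1:],q[0]]).as_matrix()).round(3))
E
```

```text
1.15 [-0.19339667 -0.00429079  0.19767671] 0.0002132692499129069 [ 1.92111599 -0.64536436 -0.03872125] [-0.00446917 -0.01434997 -0.343796    1.24024257 -0.00228184 -0.03774984]
[[-1.     0.004  0.001]
 [ 0.004  1.    -0.002]
 [-0.001 -0.002 -1.   ]]
```

View pics/s1.png

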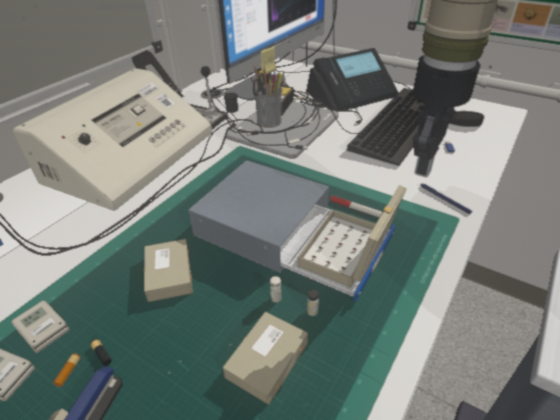

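The tip hangs behind the lid at about (425,170), with the fingers shut and the tool aligned, and nothing has been touched. Next I'll descend behind the lid and push it over the top.

>>> apply_moves:
  rows:
    - {"xyz": [0, -4, 25], "turn": [0, 0, 0], "grip": 0}
    - {"xyz": [0, -4, 50], "turn": [0, 0, 0], "grip": 0}
    - {"xyz": [0, -4, 74], "turn": [0, 0, 0], "grip": 0}
    - {"xyz": [-10, -4, 74], "turn": [0, 0, 0], "grip": 0}
    - {"xyz": [-20, -4, 73], "turn": [0, 0, 0], "grip": 0}
    - {"xyz": [-28, -4, 72], "turn": [0, 0, 0], "grip": 0}
    - {"xyz": [-36, -4, 72], "turn": [0, 0, 0], "grip": 0}
    - {"xyz": [-44, -4, 72], "turn": [0, 0, 0], "grip": 0}
    - {"xyz": [-52, -4, 71], "turn": [0, 0, 0], "grip": 0}
    - {"xyz": [-60, -4, 72], "turn": [0, 0, 0], "grip": 0}
    - {"xyz": [-70, -4, 74], "turn": [0, 0, 0], "grip": 0}
    - {"xyz": [-80, -4, 76], "turn": [0, 0, 0], "grip": 0}

```text
clock: 2.15
tcp_pos: [0.4781, 0.0816, 0.1219]
orientation: [0.0, -0.019, 1.0, 0.0]
wrist_force: [-0.2, -0.8, -0.4]
finger_gap: 0.0005
grip_force: 0.0
```

```bash
python3 - <<'E'
from h import *
c=imaging.read_camera("scene"); cv2.imwrite("pics/s2.png",cv2.resize(c["color"][130:300,240:470],None,fx=2.5,fy=2.5))
s=env.get_state();print(s["clock"],cab(np.array(s["tcp_pos"])),s["wrist_force"])
E
```

```text
2.2 [-0.11224845 -0.00335979  0.12147807] [ 3.70073306 -0.14409818 -0.70058313]
```

View pics/s2.png

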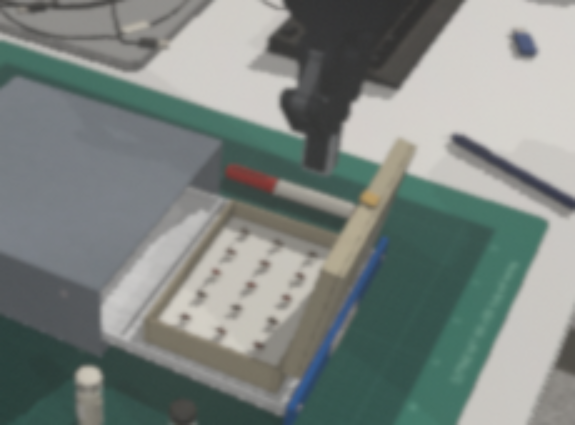

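The lid still looks upright and the finger appears at crop (320,165), well off the lid's middle. That disagrees with my geometry, so I'm checking the projection and depth before moving on.

```bash
python3 - <<'E'
from h import *
s=env.get_state(); p=np.array(s["tcp_pos"])
for n in("scene","top"):
    c=imaging.read_camera(n); np.savez(n+"2.npz",**c)
    def pr(x):
        q=c["view"]@np.r_[x,1]; q=c["camera_matrix"]@q[:3]; return (q[:2]/q[2]).round(1)
    print(n,"tcp",pr(p),"lid top mid",pr(O+R@np.array([-.158,0,.146])),"cab front edge mid",pr(O+R@np.array([0,0,.072])))
    w=pts(c); w=cab(w)
    reg=(w[...,0]>-.3)&(w[...,0]<.05)&(abs(w[...,1])<.13)&(w[...,2]>.078)
    v,u=np.nonzero(reg)
    for z0 in np.arange(.08,.3,.02):
        m=reg&(w[...,2]>z0)&(w[...,2]<z0+.02)
        if m.sum()>5: print(z0.round(2),m.sum(),np.percentile(w[m],[3,50,97],axis=0)[:,:2].round(3).tolist())
    cv2.imwrite(f"pics/{n}2.png",c["color"])
E
```

```text
scene tcp [363.5 211. ] lid top mid [389.5 209.4] cab front edge mid [306.6 213.5]
0.08 125 [[-0.158, -0.043], [-0.155, 0.079], [-0.143, 0.082]]
0.1 145 [[-0.162, -0.062], [-0.159, 0.079], [-0.146, 0.082]]
0.12 137 [[-0.165, -0.064], [-0.161, 0.079], [-0.15, 0.081]]
0.14 604 [[-0.165, -0.073], [-0.158, 0.008], [-0.149, 0.079]]
0.16 126 [[-0.125, -0.008], [-0.119, 0.007], [-0.104, 0.012]]
0.18 79 [[-0.127, -0.01], [-0.121, 0.006], [-0.108, 0.012]]
0.2 156 [[-0.127, -0.031], [-0.125, 0.023], [-0.104, 0.041]]
0.22 259 [[-0.131, -0.051], [-0.125, 0.014], [-0.103, 0.056]]
0.24 441 [[-0.133, -0.015], [-0.122, 0.038], [-0.102, 0.058]]
0.26 267 [[-0.131, -0.011], [-0.12, 0.034], [-0.104, 0.039]]
0.28 497 [[-0.151, 0.002], [-0.123, 0.03], [-0.086, 0.035]]
top tcp [300.1 277.4] lid top mid [299.3 301.9] cab front edge mid [296.5 225. ]
```

View pics/top2.png

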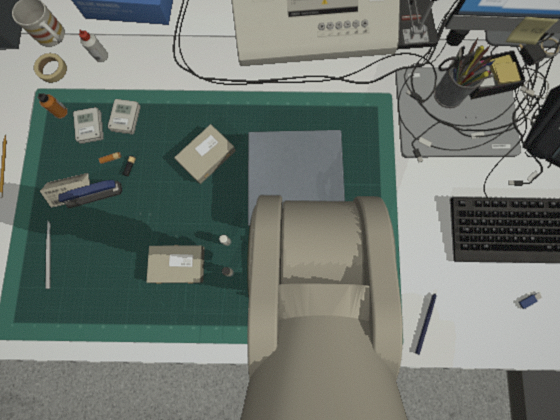

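The reported TCP projects to (363,211), but the visible finger end is near (368,198) and its lowest depth points are at z≈0.16. The fingers seem to have passed over the lid, so I'm measuring where the tip really is.

```bash
python3 - <<'E'
from h import *
s=env.get_state(); print(s["clock"],cab(np.array(s["tcp_pos"])),s["wrist_force"],s["finger_gap"])
c=dict(np.load("scene2.npz")); W=cab(pts(c))
m=(abs(W[...,0]+.115)<.03)&(abs(W[...,1])<.05)&(W[...,2]>.06)
v,u=np.nonzero(m); o=np.argsort(-v)[:12]
for i in o: print(u[i],v[i],W[v[i],u[i]].round(3),c["color"][v[i],u[i]])
im=cv2.resize(c["color"][150:230,320:420],None,fx=6,fy=6,interpolation=cv2.INTER_CUBIC)
w=imaging.read_camera("wrist"); print(w["view"].round(3).tolist(), w["camera_matrix"].round(1).tolist())
cv2.imwrite("pics/c3.png",np.hstack([cv2.resize(im,(400,320)),cv2.resize(w["color"],(400,320))]))
E
```

```text
2.3 [-0.11481094 -0.00327061  0.12141058] [-0.00291282  0.40755451  0.04739804] 0.00021012272873409247
371 199 [-0.125  0.004  0.159] [ 96 102  82]
370 199 [-0.122  0.002  0.157] [102 103  93]
369 199 [-0.121  0.004  0.158] [104 105  98]
368 199 [-0.119  0.003  0.156] [100 101  95]
367 199 [-0.117  0.003  0.155] [96 98 89]
366 199 [-0.116  0.003  0.154] [95 97 85]
371 198 [-0.124  0.004  0.161] [104 109  93]
369 198 [-0.12   0.002  0.158] [104 104 101]
368 198 [-0.121  0.009  0.163] [92 92 90]
367 198 [-0.119  0.008  0.161] [82 82 79]
363 198 [-0.11   0.003  0.155] [93 95 84]
366 198 [-0.115  0.003  0.156] [84 85 80]
[[-0.038, 0.999, -0.0, -0.062], [0.954, 0.036, 0.299, -0.473], [0.298, 0.011, -0.954, 0.164], [0.0, 0.0, 0.0, 1.0]] [[368.4, 0.0, 285.0], [0.0, 368.4, 209.0], [0.0, 0.0, 1.0]]
```

View pics/c3.png

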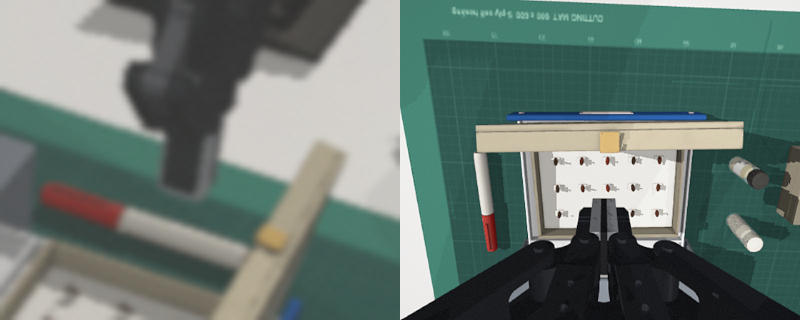

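The picture shows the finger end at about (368,199), z≈0.155. The wrist view gives about 0.16 too. So the real tip sits about 34 mm above the reported TCP, and it passed over the lid (top 0.146) without touching it; x and y agree. I'll use tip z = TCP z + 34 mm from here. I'll go back over the lid and down behind it.

>>> apply_moves:
  rows:
    - {"xyz": [0, 0, -20], "turn": [0, 0, 0], "grip": 0}
    - {"xyz": [0, 0, -40], "turn": [0, 0, 0], "grip": 0}
    - {"xyz": [20, 0, -40], "turn": [0, 0, 0], "grip": 0}
    - {"xyz": [45, 0, -40], "turn": [0, 0, 0], "grip": 0}
    - {"xyz": [70, 0, -40], "turn": [0, 0, 0], "grip": 0}
    - {"xyz": [82, 0, -40], "turn": [0, 0, 0], "grip": 0}
    - {"xyz": [82, 0, -40], "turn": [0, 0, 0], "grip": 0}
    - {"xyz": [82, 0, -15], "turn": [0, 0, 0], "grip": 0}
    - {"xyz": [82, 0, 10], "turn": [0, 0, 0], "grip": 0}
    - {"xyz": [82, 0, 32], "turn": [0, 0, 0], "grip": 0}
    - {"xyz": [82, 0, 32], "turn": [0, 0, 0], "grip": 0}

```text
clock: 3.27
tcp_pos: [0.3928, 0.0783, 0.0866]
orientation: [-0.003, -0.019, 1.0, 0.0]
wrist_force: [-0.5, -0.1, -0.4]
finger_gap: 0.0001
grip_force: 0.0
```

```bash
python3 - <<'E'
from h import *
c=imaging.read_camera("scene"); W=cab(pts(c))
s=env.get_state(); print(s["clock"],cab(np.array(s["tcp_pos"])),s["wrist_force"])
for x0,x1 in((-.23,-.168),(-.168,-.13)):
  m=(W[...,0]>x0)&(W[...,0]<x1)&(abs(W[...,1])<.09)&(W[...,2]>.08)
  print(m.sum(),np.percentile(W[m],[1,50,99],axis=0).round(3).tolist())
cv2.imwrite("pics/s4.png",cv2.resize(c["color"][130:300,270:470],None,fx=2.5,fy=2.5))
E
```

```text
3.3167 [-0.19855958 -0.00325259  0.08843563] [-0.21801605  0.1408572  -0.17867669]
10319 [[-0.229, 0.003, 0.141], [-0.202, 0.032, 0.378], [-0.169, 0.055, 0.482]]
1956 [[-0.168, -0.074, 0.083], [-0.16, 0.036, 0.147], [-0.146, 0.081, 0.478]]
```

View pics/s4.png

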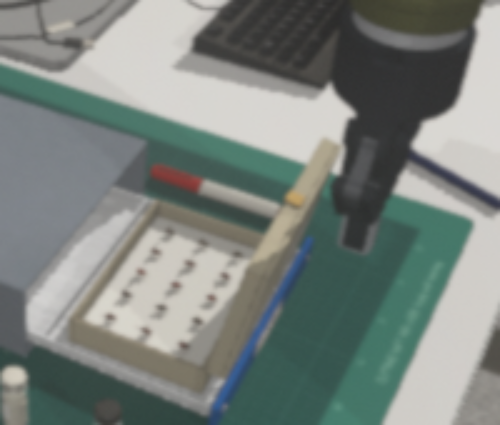

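The fingertip is now at crop (355,250), behind the lid and below its top. Pushing the lid over.

>>> apply_moves:
  rows:
    - {"xyz": [-9, 0, 0], "turn": [0, 0, 0], "grip": 0}
    - {"xyz": [-18, 0, 0], "turn": [0, 0, 0], "grip": 0}
    - {"xyz": [-26, 0, -1], "turn": [0, 0, 0], "grip": 0}
    - {"xyz": [-34, 0, -2], "turn": [0, 0, 0], "grip": 0}
    - {"xyz": [-42, 0, -3], "turn": [0, 0, 0], "grip": 0}
    - {"xyz": [-50, 0, -3], "turn": [0, 0, 0], "grip": 0}
    - {"xyz": [-58, 0, -3], "turn": [0, 0, 0], "grip": 0}
    - {"xyz": [-66, 0, -2], "turn": [0, 0, 0], "grip": 0}
    - {"xyz": [-74, 0, 0], "turn": [0, 0, 0], "grip": 0}
    - {"xyz": [-82, 0, 2], "turn": [0, 0, 0], "grip": 0}
    - {"xyz": [-82, 0, 2], "turn": [0, 0, 0], "grip": 0}

```text
clock: 4.23
tcp_pos: [0.4787, 0.0814, 0.0874]
orientation: [0.0, -0.019, 1.0, 0.0]
wrist_force: [0.2, -0.2, 0.1]
finger_gap: 0.0003
grip_force: 0.0
```

```bash
python3 - <<'E'
from h import *
c=imaging.read_camera("scene"); W=cab(pts(c)); hsv=cv2.cvtColor(c["color"],cv2.COLOR_BGR2HSV)
s=env.get_state(); print(s["clock"],cab(np.array(s["tcp_pos"])),s["wrist_force"])
for z0 in np.arange(.05,.16,.015):
  m=(W[...,0]>-.2)&(W[...,0]<-.01)&(W[...,1]>.04)&(W[...,1]<.085)&(W[...,2]>z0)&(W[...,2]<z0+.015)
  if m.sum()>5: print(z0.round(3),m.sum(),np.percentile(W[m],[3,50,97],axis=0)[:,0].round(3).tolist())
m=(W[...,0]>-.2)&(W[...,0]<-.08)&(abs(W[...,1])<.11)&(W[...,2]<.035)&(hsv[...,0]>100)&(hsv[...,0]<128)&(hsv[...,1]>150)
print("blue",m.sum(),np.median(W[m],0))
E
```

```text
4.2833 [-0.11457331 -0.00328337  0.08737834] [ 0.09784434 -0.31901816  1.00795089]
0.05 165 [-0.143, -0.138, -0.124]
0.065 168 [-0.135, -0.13, -0.116]
0.08 179 [-0.127, -0.122, -0.108]
0.095 181 [-0.119, -0.114, -0.1]
0.11 191 [-0.111, -0.106, -0.092]
0.125 266 [-0.103, -0.096, -0.083]
0.14 12 [-0.097, -0.095, -0.093]
blue 69 [-0.15133617  0.06589117  0.02851353]
```

The lid is at about 62° and following the finger, and the tray hasn't moved. Continuing down the arc.

>>> apply_moves:
  rows:
    - {"xyz": [-7, 0, 4], "turn": [0, 0, 0], "grip": 0}
    - {"xyz": [-14, 0, 7], "turn": [0, 0, 0], "grip": 0}
    - {"xyz": [-21, 0, 11], "turn": [0, 0, 0], "grip": 0}
    - {"xyz": [-30, 0, 18], "turn": [0, 0, 0], "grip": 0}
    - {"xyz": [-39, 0, 27], "turn": [0, 0, 0], "grip": 0}
    - {"xyz": [-46, 0, 36], "turn": [0, 0, 0], "grip": 0}
    - {"xyz": [-51, 0, 44], "turn": [0, 0, 0], "grip": 0}
    - {"xyz": [-54, 0, 50], "turn": [0, 0, 0], "grip": 0}
    - {"xyz": [-56, 0, 55], "turn": [0, 0, 0], "grip": 0}
    - {"xyz": [-58, 0, 60], "turn": [0, 0, 0], "grip": 0}
    - {"xyz": [-58, 0, 64], "turn": [0, 0, 0], "grip": 0}
    - {"xyz": [-58, 0, 67], "turn": [0, 0, 0], "grip": 0}

```text
clock: 5.28
tcp_pos: [0.5348, 0.0837, 0.0204]
orientation: [-0.0, -0.019, 1.0, 0.0]
wrist_force: [0.9, 0.5, 0.5]
finger_gap: 0.0
grip_force: 0.4
```

>>> apply_moves:
  rows:
    - {"xyz": [0, 0, 1], "turn": [0, 0, 0], "grip": 0}
    - {"xyz": [0, 0, 2], "turn": [0, 0, 0], "grip": 0}
    - {"xyz": [0, 0, 3], "turn": [0, 0, 0], "grip": 0}
    - {"xyz": [0, 0, 3], "turn": [0, 0, 0], "grip": 0}

```text
clock: 5.62
tcp_pos: [0.5347, 0.0837, 0.0186]
orientation: [0.0, -0.019, 1.0, -0.0]
wrist_force: [-2.0, -0.2, 3.5]
finger_gap: -0.0
grip_force: 1.9
```

```bash
cat > look.py <<'E'
from h import *
c=imaging.read_camera("scene"); W=cab(pts(c)); hsv=cv2.cvtColor(c["color"],cv2.COLOR_BGR2HSV)
s=env.get_state(); print(s["clock"],cab(np.array(s["tcp_pos"])),s["wrist_force"])
m=(W[...,0]>-.128)&(W[...,0]<-.02)&(W[...,1]>.03)&(W[...,1]<.07)&(W[...,2]>.04)&(W[...,2]<.12)
q=W[m]; print("lid fit",m.sum(),np.polyfit(q[:,0],q[:,2],1),np.median(q[:,2]))
m=(W[...,0]>-.2)&(W[...,0]<.02)&(abs(W[...,1])<.11)&(W[...,2]<.04)&(hsv[...,0]>100)&(hsv[...,0]<128)&(hsv[...,1]>150)
print("blue",m.sum(),np.median(W[m],0))
E
python3 look.py
```

```text
5.6667 [-0.05741341 -0.00317014  0.01858351] [-0.38939672  0.45680648  5.05466111]
lid fit 889 [0.02602661 0.0555396 ] 0.0516360060149631
blue 53 [-0.15109664  0.07190185  0.02840076]
```

The lid is nearly flat, at z≈0.052 as expected, with 5 N of contact. Pressing a little more to be sure it's shut.

>>> apply_moves:
  rows:
    - {"xyz": [0, 0, 1], "turn": [0, 0, 0], "grip": 0}
    - {"xyz": [0, 0, 2], "turn": [0, 0, 0], "grip": 0}
    - {"xyz": [0, 0, 3], "turn": [0, 0, 0], "grip": 0}
    - {"xyz": [0, 0, 3], "turn": [0, 0, 0], "grip": 0}
    - {"xyz": [0, 0, 3], "turn": [0, 0, 0], "grip": 0}

```text
clock: 6.08
tcp_pos: [0.5374, 0.0838, 0.0183]
orientation: [0.003, -0.019, 1.0, -0.0]
wrist_force: [-3.1, 0.0, 19.2]
finger_gap: 0.0002
grip_force: 9.7
```

```bash
python3 look.py
```

```text
6.1333 [-0.05478078 -0.00316989  0.0183052 ] [-3.22995875  0.43960057 19.53071465]
lid fit 912 [0.02608626 0.05526365] 0.0515249366397309
blue 58 [-0.14899793  0.07212884  0.02861812]
```

The lid didn't move under 19 N, so it is shut, with the tray still about 0.147 out. Now lifting, moving back and going down in front of the blue plate.

>>> apply_moves:
  rows:
    - {"xyz": [0, 0, -10], "turn": [0, 0, 0], "grip": 0}
    - {"xyz": [0, 0, -35], "turn": [0, 0, 0], "grip": 0}
    - {"xyz": [25, 0, -50], "turn": [0, 0, 0], "grip": 0}
    - {"xyz": [55, 1, -50], "turn": [0, 0, 0], "grip": 0}
    - {"xyz": [85, 2, -50], "turn": [0, 0, 0], "grip": 0}
    - {"xyz": [115, 3, -50], "turn": [0, 0, 0], "grip": 0}
    - {"xyz": [135, 3, -50], "turn": [0, 0, 0], "grip": 0}
    - {"xyz": [135, 3, -50], "turn": [0, 0, 0], "grip": 0}
    - {"xyz": [135, 3, -25], "turn": [0, 0, 0], "grip": 0}
    - {"xyz": [135, 3, 0], "turn": [0, 0, 0], "grip": 0}
    - {"xyz": [135, 3, 15], "turn": [0, 0, 0], "grip": 0}
    - {"xyz": [135, 3, 15], "turn": [0, 0, 0], "grip": 0}

```text
clock: 7.13
tcp_pos: [0.3978, 0.0815, -0.0024]
orientation: [-0.002, -0.019, 1.0, 0.0]
wrist_force: [-0.4, 0.3, 0.2]
finger_gap: -0.0004
grip_force: 0.0
```

```bash
sed -i '$a cv2.imwrite("pics/l%d.png"%(s["clock"]*100),cv2.resize(c["color"][130:300,240:470],None,fx=2.5,fy=2.5)); print("pics/l%d.png"%(s["clock"]*100))\nm=(abs(W[...,0]-cab(np.array(s["tcp_pos"]))[0])<.015)\&(abs(W[...,1])<.015)\&(W[...,2]<.2)\&(W[...,2]>.008)\nprint("tip z",np.percentile(W[m],[1,5,20],axis=0)[:,2].round(3) if m.sum() else 0)' look.py; python3 look.py; cp pics/l*.png pics/last.png
```

```text
7.1833 [-0.1934168  -0.00022571 -0.00110343] [ 0.51538198  0.28651566 -0.41410978]
lid fit 885 [-0.00170605  0.05155568] 0.05173098391285358
blue 18 [-0.14865535  0.04838686  0.02883215]
pics/l718.png
tip z [0.031 0.035 0.042]
```

View pics/last.png

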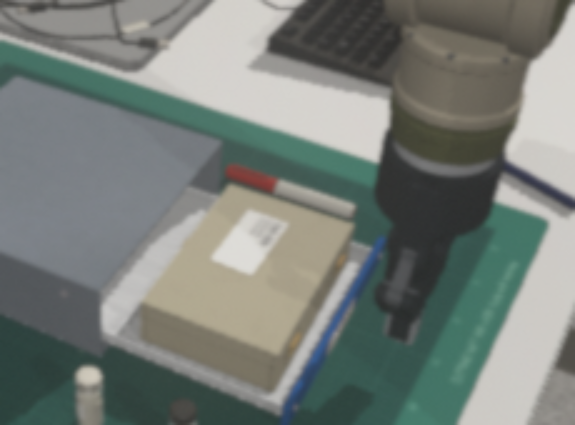

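The lid is flat (fit slope about 0, top at 0.0517) and the box is shut. The fingertip is in front of the plate at crop (400,335), z≈0.032. I'll lower it 16 mm and push steadily.

>>> apply_moves:
  rows:
    - {"xyz": [0, 0, 8], "turn": [0, 0, 0], "grip": 0}
    - {"xyz": [0, 0, 16], "turn": [0, 0, 0], "grip": 0}
    - {"xyz": [-8, 0, 16], "turn": [0, 0, 0], "grip": 0}
    - {"xyz": [-15, 0, 16], "turn": [0, 0, 0], "grip": 0}
    - {"xyz": [-20, 0, 16], "turn": [0, 0, 0], "grip": 0}
    - {"xyz": [-25, 0, 16], "turn": [0, 0, 0], "grip": 0}
    - {"xyz": [-30, 0, 16], "turn": [0, 0, 0], "grip": 0}
    - {"xyz": [-35, 0, 16], "turn": [0, 0, 0], "grip": 0}
    - {"xyz": [-40, 0, 16], "turn": [0, 0, 0], "grip": 0}
    - {"xyz": [-45, 0, 16], "turn": [0, 0, 0], "grip": 0}
    - {"xyz": [-50, 0, 16], "turn": [0, 0, 0], "grip": 0}
    - {"xyz": [-55, 0, 16], "turn": [0, 0, 0], "grip": 0}

```text
clock: 8.18
tcp_pos: [0.4545, 0.0837, -0.0164]
orientation: [-0.001, -0.019, 1.0, 0.0]
wrist_force: [-4.3, -0.2, 2.5]
finger_gap: 0.0001
grip_force: 2.2
```

```bash
python3 look.py
```

```text
8.2333 [-0.13590336 -0.00022765 -0.01619192] [-2.59142337  0.70841454 -2.22907615]
lid fit 758 [-0.03265574  0.04977565] 0.051643893418141906
blue 0 [nan nan nan]
pics/l823.png
tip z [0.013 0.019 0.027]
  return _methods._mean(a, axis=axis, dtype=dtype,
  ret = um.true_divide(
```

The contact force is about 4 N, which matches the tray's friction, so it is moving. About 119 mm remain.

>>> apply_moves:
  rows:
    - {"xyz": [-6, 0, 0], "turn": [0, 0, 0], "grip": 0}
    - {"xyz": [-14, 0, 0], "turn": [0, 0, 0], "grip": 0}
    - {"xyz": [-23, 0, 0], "turn": [0, 0, 0], "grip": 0}
    - {"xyz": [-32, 0, 0], "turn": [0, 0, 0], "grip": 0}
    - {"xyz": [-41, 0, 0], "turn": [0, 0, 0], "grip": 0}
    - {"xyz": [-50, 0, 0], "turn": [0, 0, 0], "grip": 0}
    - {"xyz": [-59, 0, 0], "turn": [0, 0, 0], "grip": 0}
    - {"xyz": [-68, 0, 0], "turn": [0, 0, 0], "grip": 0}
    - {"xyz": [-77, 0, 0], "turn": [0, 0, 0], "grip": 0}
    - {"xyz": [-85, 0, 0], "turn": [0, 0, 0], "grip": 0}
    - {"xyz": [-92, 0, 0], "turn": [0, 0, 0], "grip": 0}
    - {"xyz": [-98, 0, 0], "turn": [0, 0, 0], "grip": 0}

```text
clock: 9.23
tcp_pos: [0.5535, 0.0875, -0.0163]
orientation: [-0.0, -0.019, 1.0, 0.0]
wrist_force: [-4.0, -0.0, -2.3]
finger_gap: 0.0001
grip_force: 2.2
```

>>> apply_moves:
  rows:
    - {"xyz": [-3, 0, 0], "turn": [0, 0, 0], "grip": 0}
    - {"xyz": [-6, 0, 0], "turn": [0, 0, 0], "grip": 0}
    - {"xyz": [-9, 0, 0], "turn": [0, 0, 0], "grip": 0}
    - {"xyz": [-12, 0, 0], "turn": [0, 0, 0], "grip": 0}
    - {"xyz": [-14, 0, 0], "turn": [0, 0, 0], "grip": 0}
    - {"xyz": [-16, 0, 0], "turn": [0, 0, 0], "grip": 0}

```text
clock: 9.73
tcp_pos: [0.5687, 0.088, -0.0161]
orientation: [-0.0, -0.019, 1.0, 0.0]
wrist_force: [-3.8, 0.8, -2.7]
finger_gap: 0.0003
grip_force: 2.1
```

```bash
python3 -W ignore look.py
```

```text
9.7833 [-0.02269953 -0.00017693 -0.01606017] [-3.13723384  0.50435994 -3.46389826]
lid fit 203 [1.00872905 0.13441367] 0.10789444902697781
blue 13 [-0.0126036   0.08338644  0.02892983]
pics/l978.png
tip z [0.014 0.02  0.029]
```

Still only friction force, and the plate is a few mm from home. Pushing on slowly until the force rises.

>>> apply_moves:
  rows:
    - {"xyz": [-2, 0, 0], "turn": [0, 0, 0], "grip": 0}
    - {"xyz": [-4, 0, 0], "turn": [0, 0, 0], "grip": 0}
    - {"xyz": [-6, 0, 0], "turn": [0, 0, 0], "grip": 0}
    - {"xyz": [-7, 0, 0], "turn": [0, 0, 0], "grip": 0}
    - {"xyz": [-7, 0, 0], "turn": [0, 0, 0], "grip": 0}

```text
clock: 10.2
tcp_pos: [0.5764, 0.0882, -0.016]
orientation: [0.0, -0.019, 1.0, 0.0]
wrist_force: [-3.7, 0.3, -1.6]
finger_gap: -0.0004
grip_force: 1.5
```

>>> apply_moves:
  rows:
    - {"xyz": [-1, 0, 0], "turn": [0, 0, 0], "grip": 0}
    - {"xyz": [-2, 0, 0], "turn": [0, 0, 0], "grip": 0}
    - {"xyz": [-2, 0, 0], "turn": [0, 0, 0], "grip": 0}

```text
clock: 10.45
tcp_pos: [0.5766, 0.0882, -0.016]
orientation: [-0.001, -0.019, 1.0, -0.0]
wrist_force: [-7.1, 0.6, 1.7]
finger_gap: -0.0001
grip_force: 3.5
```

>>> apply_moves:
  rows:
    - {"xyz": [-1, 0, 0], "turn": [0, 0, 0], "grip": 0}
    - {"xyz": [-2, 0, 0], "turn": [0, 0, 0], "grip": 0}
    - {"xyz": [-3, 0, 0], "turn": [0, 0, 0], "grip": 0}
    - {"xyz": [-3, 0, 0], "turn": [0, 0, 0], "grip": 0}
    - {"xyz": [-3, 0, 0], "turn": [0, 0, 0], "grip": 0}

```text
clock: 10.87
tcp_pos: [0.5764, 0.0882, -0.016]
orientation: [-0.003, -0.019, 1.0, -0.0]
wrist_force: [-14.9, -1.7, 9.2]
finger_gap: -0.0001
grip_force: 7.2
```

The force rises to 15 N with no movement, so the tray is at its stop. Backing off and checking.

>>> apply_moves:
  rows:
    - {"xyz": [5, 0, 0], "turn": [0, 0, 0], "grip": 0}
    - {"xyz": [15, 0, 0], "turn": [0, 0, 0], "grip": 0}
    - {"xyz": [35, 0, 0], "turn": [0, 0, 0], "grip": 0}
    - {"xyz": [60, 0, -10], "turn": [0, 0, 0], "grip": 0}
    - {"xyz": [90, 0, -35], "turn": [0, 0, 0], "grip": 0}
    - {"xyz": [120, 0, -60], "turn": [0, 0, 0], "grip": 0}
    - {"xyz": [140, 0, -90], "turn": [0, 0, 0], "grip": 0}
    - {"xyz": [140, 0, -120], "turn": [0, 0, 0], "grip": 0}
    - {"xyz": [140, 0, -150], "turn": [0, 0, 0], "grip": 0}
    - {"xyz": [140, 0, -150], "turn": [0, 0, 0], "grip": 0}
    - {"xyz": [140, 0, -150], "turn": [0, 0, 0], "grip": 0}

```text
clock: 11.78
tcp_pos: [0.4449, 0.083, 0.1372]
orientation: [0.005, -0.019, 1.0, -0.0]
wrist_force: [-0.2, -0.0, -0.6]
finger_gap: 0.0003
grip_force: 0.0
```

```bash
python3 -W ignore look.py; cp $(ls -t pics/l[0-9]*.png|head -1) pics/fin.png
```

```text
11.8333 [-0.14883824 -0.00040765  0.1353785 ] [-0.26943992  0.01552428 -0.65802425]Traceback (most recent call last):
  File "look.py", line 5, in <module>
    q=W[m]; print("lid fit",m.sum(),np.polyfit(q[:,0],q[:,2],1),np.median(q[:,2]))
                                    ~~~~~~~~~~^^^^^^^^^^^^^^^^^
    raise TypeError("expected non-empty vector for x")
TypeError: expected non-empty vector for x
```

View pics/fin.png

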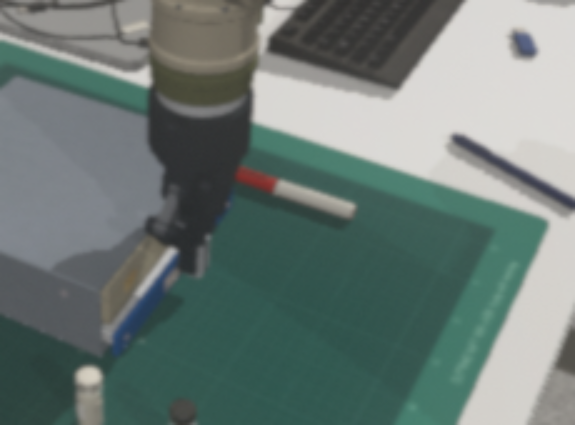

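The blue front sits against the cabinet at crop (140,310). The vials at (88,395) and (183,415) and the marker at (300,195) are where they were. Last numeric check, then hand in.

```bash
python3 - <<'E'
from h import *
c=imaging.read_camera("scene"); W=cab(pts(c)); hsv=cv2.cvtColor(c["color"],cv2.COLOR_BGR2HSV)
m=(W[...,0]>-.1)&(W[...,0]<.02)&(abs(W[...,1])<.11)&(W[...,2]<.04)&(hsv[...,0]>100)&(hsv[...,0]<128)&(hsv[...,1]>120)
print("plate",m.sum(),np.median(W[m],0).round(4))
m=(abs(W[...,0])<.02)&(W[...,1]>.06)&(W[...,1]<.1)&(W[...,2]>.05)&(W[...,2]<.066)
print("cab front",m.sum(),np.median(W[m],0).round(4) if m.sum() else "")
b=dict(np.load("scene.npz"))["color"]
for n,(u,v) in dict(white=(275,290),black=(313,303),marker=(360,206)).items():
    d=cv2.absdiff(c["color"],b)[v-8:v+8,u-6:u+6]; print(n,d.mean().round(1))
E
```

```text
plate 302 [-0.0054  0.0435  0.0263]
cab front 0 
white 4.8
black 5.3
marker 3.3
```

```bash
python3 -c "
from workcell import ticket; print(ticket.hand_in())"
```

```text
the job is handed in; nothing more can be done
None
```

I shut the lid first, then pushed the tray slowly in to its stop, backed the arm clear and handed the job in; the hand-in gave no verdict, but my last camera check had the tray home and the vials and marker in place.

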